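Uncover the tube rack and hold it in the locating corner

TASK

Lift the lid off the covered tube rack by its knob and set it down knob up, flat on the free bench. Then put the rack flat on the locating plate, long side along the long stop, press it into the corner until it touches both stops squarely, and finish while still holding it pressed against both with the fingers. Leave everything else where it stands.

Things in the scene. Friction and masses are not known exactly. Their poses are not given: they have to be found in the camera images.
- lid_knob (a point): centre of the black cylindrical knob (24 mm across, 30 mm tall, upright) in the middle of the loose rack lid. The lid is a 128 mm (x) by 66 mm (y) grey plastic cover of about 100 g, 4 mm thick, with a 9 mm skirt that hangs loosely outside the rack's rim; its flat top is 15 mm below this point and the bottom of its skirt 28 mm below. z points up out of the knob. At the start the lid is on the rack, x along the rack's x
- rack_center (a point): centre, half-way up, of the tube rack with the lid: a plain grey rectangular block of about 300 g, 118 mm long (x), 56 mm wide (y), 48 mm tall, straight smooth sides, open rim with the tube caps sunk below it; z up. It stands loose on the bench at the start. Its two ends are alike
- rack: the same tube rack, origin at the centre of its underside
- lid: the same lid, origin at its centre on the level of the bottom of its skirt
- plate: aluminium locating plate fixed to the bench, 190 mm (x) by 130 mm (y), 8 mm thick; origin at the centre of its underside, on the bench; z up. Two low dark steel stops stand on it and make an inside corner, for a rack pushed towards the plate's +x and +y. The rack's centre is at x = 13 mm, y = 17 mm, z = 32 mm of this frame when it sits flat and touches both
- long_stop: the long stop, 130 mm along the plate's x, 12 mm thick, 12 mm high above the plate; its inner face (facing -y) is at y = 45 mm of the plate, reaching from x = -70 to 60 mm. Origin at its underside's centre, axes as the plate
- short_stop: the short stop, 70 mm along the plate's y, 12 mm thick, 12 mm high above the plate; its inner face (facing -x) is at x = 72 mm of the plate, reaching from y = -42 to 28 mm. Origin at its underside's centre, axes as the plate
- bottle: closed plastic reagent bottle, 48 mm across, 110 mm tall; origin at the centre of its underside. Bystander, to be left where it stands
- beaker: small open glass beaker, 60 mm across, 70 mm tall; origin at the centre of its underside. Bystander, to be left where it stands
- jar: closed jar, 56 mm across, 75 mm tall; origin at the centre of its underside. Bystander, to be left where it stands
- timer: flat white bench timer, 50 x 70 x 22 mm; origin at the centre of its underside. Bystander, to be left where it stands
- pen: marker pen lying down, 128 mm long along its x, 13 mm thick; origin at the centre of its underside. Bystander, to be left where it stands
- spare_rack: smaller tube rack without a lid, 75 (x) x 56 (y) x 34 mm; origin at the centre of its underside. Bystander, to be left where it stands
- tip_box: white pipette tip box, 122 (x) x 82 (y) x 50 mm; origin at the centre of its underside. Bystander, to be left where it stands

How it is judged:
On the way, in this order (a step that is already met when the one before it is completed fails the run):
1. the lid has been lifted clear above the rack (height (world z) of lid_knob above 0.085 m and contact force between the fingers and lid above 0.5 N and contact force between lid and rack below 0.01 N), for 0.1 s.
2. the lid rests flat on the bench, knob up, released (height (world z) of lid_knob below 0.033 m and angle between lid_knob's own z axis and vertical below 0.06 rad and contact force between the fingers and lid below 0.1 N and contact force between lid and plate below 0.01 N and contact force between lid and rack below 0.01 N and linear speed of lid below 0.02 m/s), for 0.2 s.
3. the rack is flat on the plate, against both stops, pressed by the fingers (x of rack_center in the frame of plate between 0.0105 and 0.0155 m and y of rack_center in the frame of plate between 0.0145 and 0.0195 m and z of rack_center in the frame of plate below 0.0345 m and angle between the x axis of rack_center and the x axis of plate, either way round below 0.025 rad and angle between rack_center's own z axis and vertical below 0.04 rad and contact force between rack and long_stop above 1.5 N and contact force between rack and short_stop above 1.5 N and contact force between the fingers and rack above 1.5 N), for 0.3 s.
At the end, for the whole second after the job is handed in: Rack flat on the plate (tilt < 0.04 rad, raised < 2.5 mm), square within 0.025 rad, within 2.5 mm of its seat, still, held by the fingers with over 1.5 N on each stop; lid flat on the bench, knob up, let go, clear of rack and plate; bystanders within 25 mm of their starts (all of step 2 and all of step 3 and linear speed of rack below 0.01 m/s); the arm keeps its last pose, push and grip.
It fails at once if a bystander is pushed more than 25 mm or tipped (distance of any of bottle, beaker, jar, timer, pen, spare_rack, tip_box from where it was at the start of the episode above 0.025 m or angle between any of bottle, beaker, jar, timer, pen, spare_rack, tip_box's own z axis and vertical above 0.3 rad).
It also fails if it takes over 69 s, if anything falls off the work surface, if the arm or the gripper's body presses on something with over 40 N, if the wrist force passes 120 N, or if a joint passes its speed limit or range.

ROBOT

A 6-joint arm with a two-finger parallel gripper is mounted at the origin on the work surface. World frame = base frame: x ahead of the robot, y to its left, z up, the work surface at z = 0. Lengths are in m, angles in rad, forces in N, time in s.
With the tool pointing down it reaches from about 0.3 to 0.75 m from the base axis. Payload 8.5 kg.
Tool frame: the origin (TCP) lies on the centre line of the jaws, within the pads' length; the fingertips stand 17 mm ahead of it and the grasp point (between the pads) lies 2 mm behind it; z points along the fingers, y is the direction in which the jaws open and shut (so a half turn about z gives the same grasp; the last joint's range is limited). The gripper opens to 88 mm and grips with 3 to 60 N. Pads are 18 mm wide; open, the fingers measure 123 mm over their backs; the gripper's body (75 mm by 187 mm) begins 45 mm behind the grasp point.
Start: joints at [-1.409, 0.381, 1.297, -0, 1.464, -0.215], TCP at [0.202, -0.511, 0.232] pointing down, gripper open.
Joint ranges: [-3.11, 3.11], [-0.89, 2.33], [0.22, 2.48], [-1.42, 4.56], [0.17, 2.85], [-2.88, 2.88]. Speed limits (rad/s): [2.39, 2.39, 3.14, 3.14, 3.14, 3.14].

INTERFACE

Orientations are given as a unit quaternion [w, x, y, z].
In Python, from plant import ctrl gives the robot as it stands. The module is installed in compiled form; this text tells all that it offers.
- The arm moves only by the tool servo_tool, never from a script. Its argument "targets" is a list of rows, each an object with "dp": the shift along the tool's x, y, z each as a share of 0.02 m, from -1 to 1, a list of three; "angular": the turn, a rotation vector about the tool's x, y, z each as a share of 2 pi rad, from -1 to 1, a list of three. A call has 1 to 12 rows; each row shifts and turns the commanded pose from where the row before left it, along the tool's axes as they then stand; what a row does not reach is not made up. A row lasts 1/10 s, in which the tool goes at most 50 mm and 8.59 degrees, less where a joint would pass 70% of its speed; a pose out of reach is approached as far as the arm can. A call with a number of a shift or a turn outside -1 to 1 is refused whole. A call with a gripper value outside its range is refused whole. "claw" is the closure, from -1 (fully open) to 1 (shut), set as the call begins (left out, the last holds). The fingers move at their own pace and stop on an object; the grip force is fixed at half the most. Time passes only in rows, so rows that do not move let the fingers close. It gives the time, the measured TCP pose, the force and the opening at its end, in the units of the state.
- ctrl.get_obs(): the state, without advancing time (a new reading comes with each control period).
- ctrl.get_image(name): name is "side" or "top" or "wrist"; returns (picture, depth): 384x512x3 uint8, red, green, blue; 384x512 float32, m along the optical axis (not along the pixel's ray), 0 where there is no reading.
- ctrl.get_calibration(name): a dict with "vfov" (degrees; the focal length in pixels is half the picture's height over the tangent of half this angle, whatever the lens; pixels are square), "cx", "cy" (the principal point, pixels), "xyz" and "rotation" of the camera in the world. Camera axes: x right, y down, z forward; pixel columns grow to the right and rows downward; lengths in m; the calibration is good to about 2 mm. The wrist camera is an equidistant fisheye: a pixel r from the principal point sees the ray r / f radians off the axis. A picture is of the moment at which its call begins: read the wrist's pose just before it. get_calibration takes no time and is no camera call; for the wrist camera it gives the pose at the moment of the call.
- ctrl.sign_off(): hands the job in, once; it reports no verdict.
Trained networks look in the newest picture that a camera, given by its name, has taken for a name from the list of things; names that differ only in an ending like _2 or _b are one class to them, and where a whole thing is asked for, a point or a joint stands for the part that bears it (a point fixed in the world has none). Each returns a list of dicts, best first, with "confidence" (0 to 1); they miss things now and then, are a little off and sometimes report something else, mostly with a low value. They report only what shows in the picture. A call takes as long as a camera call.
- ctrl.find_in(query, camera): "rect" ([left, top, right, bottom] in pixels, round what is visible of it).
- ctrl.masks_of(query, camera): "mask" (384x512 bool, what is visible of it) and "rect" ([left, top, right, bottom] in pixels, round what is visible of it).
The state is a dict: "time": time; "q": joint angles; "joint_velocities": joint speeds; "joint_efforts": joint torques, N m; "position": TCP position; "orientation": TCP orientation; "force": force on the tool from outside, world axes, zero at the start; "torque": the same for the moment, N m; "gripper_width": finger opening in m.
Only numpy, scipy, OpenCV 4.12 (cv2) and the standard library are available. Lean on these libraries where they do the work, as an engineer would, in place of code of your own. Each camera call takes 0.05 s, during which the arm holds its last target. There are 200 camera calls.

## Working session

There is one attempt and no reset: what is moved stays moved. The work goes in short steps, Python scripts to look and compute and a tool call to move; the robot and the scene stay as the last step left them, time stands still between calls to the robot, and variables do not carry over. Pictures are saved under pics/ and viewed, about 8 in all and at most 12, crops included, and the job is handed in when it is done.

Besides the shell and the picture viewer there is one more tool, called after ">>>" in YAML: its name, and indented under it one key for each argument. servo_tool: Moves the arm, as the interface text tells. Shift numbers are shares of 0.02 m and turn numbers shares of 2 pi rad, none past 1 either way. Its arguments: {"type":"object","properties":{"targets":{"type":"array","items":{"type":"object","properties":{"dp":{"type":"array","items":{"type":"number","minimum":-1,"maximum":1}},"angular":{"type":"array","items":{"type":"number","minimum":-1,"maximum":1}}}}},"claw":{"type":"number"}},"required":["targets"]}

```bash
mkdir -p pics; cat > h.py <<'E'
import numpy as np, cv2
from plant import ctrl
from scipy.spatial.transform import Rotation as R
def quatR(q): return R.from_quat([q[1],q[2],q[3],q[0]]).as_matrix()
def calib(n):
    c=ctrl.get_calibration(n); rot=np.array(c['rotation'],float)
    if rot.shape!=(3,3): rot=quatR(rot.ravel())
    return c, 192/np.tan(np.radians(c['vfov']/2)), rot, np.array(c['xyz'])
def cloud(n,d):
    c,f,rot,t=calib(n); v,u=np.mgrid[0:384,0:512]; x=(u-c['cx']);y=(v-c['cy'])
    if n=='wrist':
        r=np.hypot(x,y)+1e-9; th=r/f; k=np.tan(np.minimum(th,1.5))/r; X=np.dstack([x*k,y*k,np.ones_like(x)])
    else: X=np.dstack([x/f,y/f,np.ones_like(x)])
    P=(X*d[...,None])@rot.T+t; P[d<=0]=np.nan
    return P
def save(n,im): cv2.imwrite('pics/'+n,cv2.cvtColor(im,cv2.COLOR_RGB2BGR))
E
python3 - <<'E'
from h import *
np.set_printoptions(precision=4,suppress=True)
o=ctrl.get_obs(); print(o)
for n in ['top','side']:
    im,d=ctrl.get_image(n); save(n+'0.png',im); np.savez(n+'0.npz',im=im,P=cloud(n,d))
    print(n,ctrl.get_calibration(n))
    P=cloud(n,d)
    for q in ['lid','rack','plate','long_stop','short_stop','bottle','beaker','jar','timer','pen','spare_rack','tip_box'] if n=='top' else ['lid','plate']:
        for m in ctrl.masks_of(q,n)[:2]:
            p=P[m['mask']]; p=p[~np.isnan(p[:,0])]
            if len(p)<5: print(q,m['confidence'],m['rect'],'no pts'); continue
            zt=np.percentile(p[:,2],90); 
            print(q,round(m['confidence'],2),m['rect'],'med',np.median(p,0),'lo',np.percentile(p,2,axis=0),'hi',np.percentile(p,98,axis=0), 'rect',cv2.minAreaRect((p[abs(p[:,2]-np.median(p[:,2]))<.006][:,:2]*1000).astype(np.float32)))
E
```

```text
{'time': 0.0, 'q': array([-1.4093,  0.3812,  1.2983,  0.    ,  1.4636, -0.2153]), 'joint_velocities': array([-0.0011,  0.0007, -0.0003,  0.0006, -0.0004, -0.0012]), 'joint_efforts': array([ -0.0003, -43.793 , -22.4557,   0.0713,   0.0352,  -0.0001]), 'position': array([ 0.2023, -0.5111,  0.2317]), 'orientation': array([-0.0007,  0.9823,  0.1873,  0.    ]), 'force': array([-0.1947,  0.1249,  0.2027]), 'torque': array([-0.0215,  0.0096, -0.0463]), 'gripper_width': 0.08836937301206434}
top {'vfov': 53.69746077423412, 'cx': 252.00019708696743, 'cy': 195.41312296311392, 'xyz': array([ 0.4754, -0.0172,  1.1953]), 'rotation': array([-0.0318,  0.7096, -0.7035,  0.0237])}
lid 0.86 [308.6, 192.7, 351.4, 236.7] med [ 0.5045 -0.2293  0.0528] lo [ 0.4422 -0.2775  0.0008] hi [ 0.5683 -0.1845  0.0836] rect ((504.6077880859375, -231.0587158203125), (127.8653564453125, 66.92109680175781), 26.01675033569336)
plate 0.88 [164.5, 179.5, 209.9, 243.1] med [0.5203 0.1944 0.0085] lo [0.4301 0.1288 0.0034] hi [0.6118 0.26   0.022 ] rect ((520.4368286132812, 195.10153198242188), (131.53453063964844, 189.88871
[... 3178 characters left out ...]
3, -0.4407])}
lid 0.68 [288.5, 168.5, 327.2, 186.6] med [ 0.5017 -0.216   0.0498] lo [ 0.443  -0.2911 -0.0018] hi [ 0.5958 -0.1704  0.0793] rect ((505.5207214355469, -223.1006622314453), (125.45649719238281, 71.82953643798828), 26.8330078125)
lid 0.32 [240.5, 155.3, 256.2, 178.8] med [ 0.7265 -0.1665  0.0453] lo [ 0.7096 -0.2028 -0.0011] hi [ 0.7591 -0.1542  0.0746] rect ((729.5028686523438, -171.4687042236328), (52.13360595703125, 31.08927345275879), 30.83843421936035)
plate 0.77 [187.7, 234.5, 272.3, 290.6] med [0.5108 0.2087 0.0067] lo [0.4272 0.1358 0.0008] hi [0.6094 0.2708 0.0196] rect ((521.9857788085938, 200.68472290039062), (132.08926391601562, 195.51742553710938), 81.9585952758789)
```

```bash
cat >> h.py <<'E'
def go(x,y,z,yaw):
    "print total turn (shares about tool z) and total shift (shares) after the turn"
    o=ctrl.get_obs(); M=quatR(o['orientation']); p=o['position']
    cur=np.degrees(np.arctan2(M[1,0],M[0,0])); 
    dw=(yaw-cur+180)%360-180
    M2=R.from_euler('z',dw,degrees=True).as_matrix()@np.array(M)
    d=M2.T@(np.array([x,y,z])-p)/0.02
    print('t',round(o['time'],2),'p',p.round(4),'yaw',cur.round(2),'tilt axis',M[:,2].round(4),'F',np.round(o['force'],1),'w',round(o['gripper_width'],4))
    print('turn z total',round(-dw/360,4),'shift total',d.round(3),'shift before turn',(M.T@(np.array([x,y,z])-p)/.02).round(3))
E
python3 - <<'E'
from h import *
go(.5046,-.231,.16,26)
im=cv2.imread('pics/top0.png')[90:300,60:430]; cv2.imwrite('pics/topc.png',cv2.resize(im,None,fx=2.1,fy=2.1,interpolation=cv2.INTER_CUBIC))
E
```

```text
t 0.8 p [ 0.2024 -0.5114  0.2324] yaw 21.59 tilt axis [ 0.  0. -1.] F [ 0.3 -1.   0.1] w 0.0879
turn z total -0.0122 shift total [19.727 -5.976  3.618] shift before turn [19.21  -7.475  3.618]
```

View pics/topc.png

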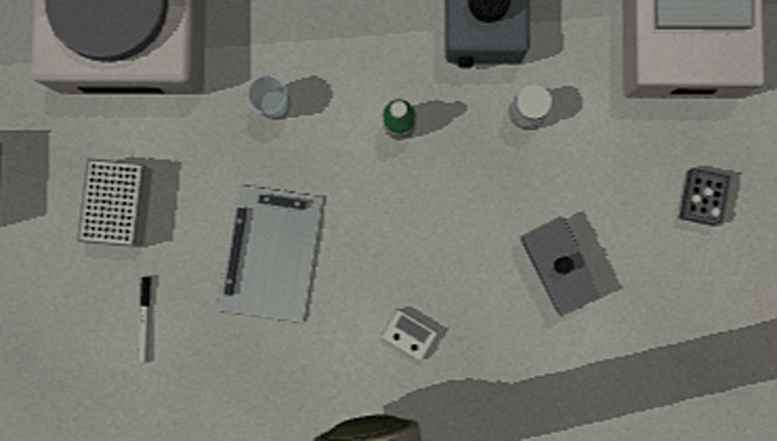

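>>> servo_tool:
  claw: -1
  targets:
    - {"dp": [0,0,0],"angular": [0,0,-0.0122]}
    - {"dp": [0.94,-0.285,0.17],"angular": [0,0,0]}
    - {"dp": [0.94,-0.285,0.17],"angular": [0,0,0]}
    - {"dp": [0.94,-0.285,0.17],"angular": [0,0,0]}
    - {"dp": [0.94,-0.285,0.17],"angular": [0,0,0]}
    - {"dp": [0.94,-0.285,0.17],"angular": [0,0,0]}
    - {"dp": [0.94,-0.285,0.17],"angular": [0,0,0]}
    - {"dp": [0.94,-0.285,0.17],"angular": [0,0,0]}
    - {"dp": [0.94,-0.285,0.17],"angular": [0,0,0]}
    - {"dp": [0.94,-0.285,0.17],"angular": [0,0,0]}
    - {"dp": [0.94,-0.285,0.17],"angular": [0,0,0]}

```text
time: 1.9
position: [0.347, -0.3772, 0.1983]
orientation: [0.0, 0.974, 0.225, 0.0]
force: [0.5, 0.8, -0.5]
gripper_width: 0.0881
```

>>> servo_tool:
  targets:
    - {"dp": [0.94,-0.285,0.17],"angular": [0,0,0]}
    - {"dp": [0.94,-0.285,0.17],"angular": [0,0,0]}
    - {"dp": [0.94,-0.285,0.17],"angular": [0,0,0]}
    - {"dp": [0.94,-0.285,0.17],"angular": [0,0,0]}
    - {"dp": [0.94,-0.285,0.17],"angular": [0,0,0]}
    - {"dp": [0.94,-0.285,0.17],"angular": [0,0,0]}
    - {"dp": [0.94,-0.285,0.17],"angular": [0,0,0]}
    - {"dp": [0.94,-0.285,0.17],"angular": [0,0,0]}
    - {"dp": [0.94,-0.285,0.17],"angular": [0,0,0]}
    - {"dp": [0.94,-0.285,0.17],"angular": [0,0,0]}
    - {"dp": [0,0,0],"angular": [0,0,0]}
    - {"dp": [0,0,0],"angular": [0,0,0]}

```text
time: 3.1
position: [0.4903, -0.2443, 0.1643]
orientation: [0.0, 0.974, 0.225, -0.0]
force: [-0.4, -0.5, 0.9]
gripper_width: 0.0882
```

```bash
cat > look.py <<'E'
import sys; from h import *
np.set_printoptions(precision=4,suppress=True)
def look(tag,qs,zlo,zhi):
    im,d=ctrl.get_image('wrist'); P=cloud('wrist',d); save(tag+'.png',im); np.savez(tag+'.npz',P=P,im=im)
    for q in qs:
        for m in ctrl.masks_of(q,'wrist')[:1]:
            p=P[m['mask']]; p=p[~np.isnan(p[:,0])]
            print(q,round(m['confidence'],2),m['rect'],len(p))
            for a,b in zip(zlo,zhi):
                s=p[(p[:,2]>a)&(p[:,2]<b)]
                if len(s)>10: print('  z',a,b,len(s),s.mean(0),cv2.minAreaRect((s[:,:2]*1000).astype(np.float32)))
E
python3 - <<'E'
from look import *
go(.5046,-.231,.074,26)
look('w1',['lid','lid_knob','rack'],[.047,.077],[.058,.088])
E
```

```text
t 3.1 p [ 0.4903 -0.2443  0.1643] yaw 26.02 tilt axis [-0.0002 -0.0001 -1.    ] F [-0.4 -0.5  0.9] w 0.0882
turn z total 0.0001 shift total [ 0.933 -0.283  4.517] shift before turn [ 0.933 -0.282  4.517]
lid 0.87 [210.6, 87.7, 285.8, 225.0] 9887
  z 0.047 0.058 9006 [ 0.5081 -0.226   0.0527] ((504.9186096191406, -227.197021484375), (127.76101684570312, 66.6414794921875), 25.836658477783203)
  z 0.077 0.088 655 [ 0.5057 -0.227   0.0825] ((505.3192138671875, -227.13937377929688), (22.917503356933594, 22.78093910217285), 70.4075927734375)
lid_knob 0.79 [210.4, 89.0, 288.7, 224.7] 9762
  z 0.047 0.058 8999 [ 0.5081 -0.2259  0.0527] ((504.8900146484375, -227.19967651367188), (127.74726867675781, 66.6073226928711), 25.76102066040039)
  z 0.077 0.088 655 [ 0.5057 -0.227   0.0825] ((505.3192138671875, -227.13937377929688), (22.917503356933594, 22.78093910217285), 70.4075927734375)
```

View pics/w1.png

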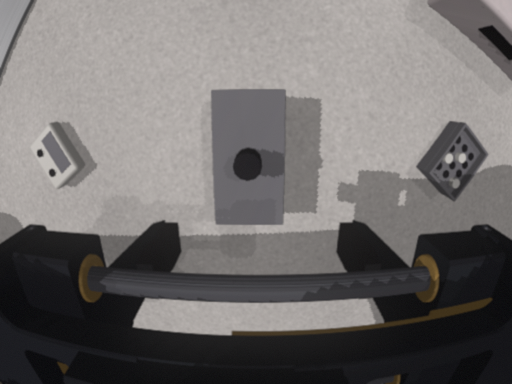

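>>> servo_tool:
  targets:
    - {"dp": [0.515,-0.215,0.5],"angular": [0,0,0]}
    - {"dp": [0.515,-0.215,0.8],"angular": [0,0,0]}
    - {"dp": [0,0,0.9],"angular": [0,0,0]}
    - {"dp": [0,0,0.9],"angular": [0,0,0]}
    - {"dp": [0,0,0.8],"angular": [0,0,0]}
    - {"dp": [0,0,0.6],"angular": [0,0,0]}
    - {"dp": [0,0,0],"angular": [0,0,0]}
    - {"dp": [0,0,0],"angular": [0,0,0]}

```text
time: 4.1
position: [0.5054, -0.2274, 0.0745]
orientation: [0.0, 0.974, 0.225, 0.0]
force: [-0.1, -0.2, 0.5]
gripper_width: 0.0878
```

>>> servo_tool:
  claw: 1
  targets:
    - {"dp": [0,0,0]}
    - {"dp": [0,0,0]}
    - {"dp": [0,0,0]}
    - {"dp": [0,0,0]}
    - {"dp": [0,0,0]}
    - {"dp": [0,0,0]}
    - {"dp": [0,0,0]}
    - {"dp": [0,0,0]}

```text
invalid input at $.targets[0]: expected keys dp, angular
```

>>> servo_tool:
  claw: 1
  targets:
    - {"dp": [0,0,0],"angular": [0,0,0]}
    - {"dp": [0,0,0],"angular": [0,0,0]}
    - {"dp": [0,0,0],"angular": [0,0,0]}
    - {"dp": [0,0,0],"angular": [0,0,0]}
    - {"dp": [0,0,0],"angular": [0,0,0]}
    - {"dp": [0,0,0],"angular": [0,0,0]}
    - {"dp": [0,0,0],"angular": [0,0,0]}
    - {"dp": [0,0,0],"angular": [0,0,0]}

```text
time: 4.9
position: [0.5052, -0.2274, 0.0743]
orientation: [-0.0, 0.974, 0.225, -0.0]
force: [0.8, 1.3, -0.5]
gripper_width: 0.0262
```

>>> servo_tool:
  targets:
    - {"dp": [0,0,0],"angular": [0,0,0]}
    - {"dp": [0,0,0],"angular": [0,0,0]}
    - {"dp": [0,0,0],"angular": [0,0,0]}
    - {"dp": [0,0,-0.1],"angular": [0,0,0]}
    - {"dp": [0,0,-0.25],"angular": [0,0,0]}
    - {"dp": [0,0,-0.4],"angular": [0,0,0]}
    - {"dp": [0,0,-0.5],"angular": [0,0,0]}
    - {"dp": [0,0,-0.5],"angular": [0,0,0]}
    - {"dp": [0,0,-0.5],"angular": [0,0,0]}
    - {"dp": [0,0,-0.25],"angular": [0,0,0]}
    - {"dp": [0,0,0],"angular": [0,0,0]}
    - {"dp": [0,0,0],"angular": [0,0,0]}

```text
time: 6.1
position: [0.5051, -0.2274, 0.1242]
orientation: [-0.0, 0.974, 0.225, -0.0]
force: [-0.5, -0.3, -0.5]
gripper_width: 0.0004
```

```bash
python3 - <<'E'
from look import *
go(.40,-.36,.12,26)
im,d=ctrl.get_image('side'); save('s1.png',cv2.resize(im[120:300,150:400],None,fx=2.6,fy=2.6))
E
```

```text
t 6.1 p [ 0.5051 -0.2274  0.1242] yaw 25.98 tilt axis [-0.0002  0.0002 -1.    ] F [-0.5 -0.3 -0.5] w 0.0004
turn z total -0.0001 shift total [-7.628  3.658  0.21 ] shift before turn [-7.627  3.661  0.21 ]
```

View pics/s1.png

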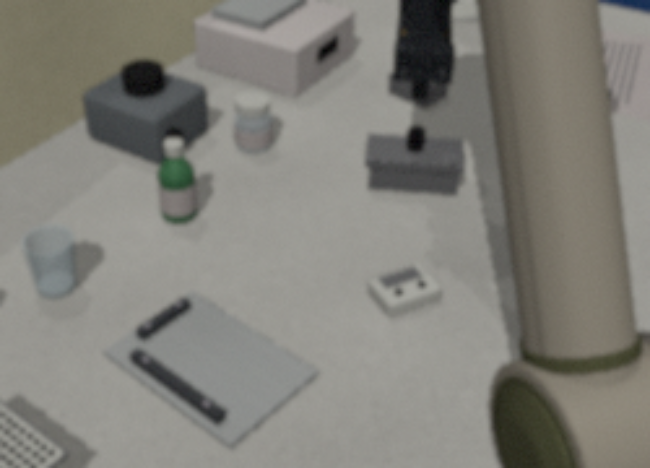

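>>> servo_tool:
  claw: -1
  targets:
    - {"dp": [0,0,-0.5],"angular": [0,0,0]}
    - {"dp": [0,0,-0.5],"angular": [0,0,0]}
    - {"dp": [0,0,-0.5],"angular": [0,0,0]}
    - {"dp": [0,0,-0.5],"angular": [0,0,0]}
    - {"dp": [0,0,0],"angular": [0,0,0]}
    - {"dp": [0,0,0],"angular": [0,0,0]}
    - {"dp": [0,0,0],"angular": [0,0,0]}
    - {"dp": [0,0,0],"angular": [0,0,0]}

```text
time: 6.95
position: [0.505, -0.2273, 0.1639]
orientation: [-0.0, 0.974, 0.225, -0.0]
force: [-0.5, 1.1, -0.1]
gripper_width: 0.0624
```

```bash
python3 - <<'E'
from look import *
go(.505,-.2275,.07,26)
look('w2',['lid','rack'],[.047,.077],[.058,.088])
print(ctrl.get_calibration('wrist'))
im,d=ctrl.get_image('top'); P=cloud('top',d)
for m in ctrl.masks_of('lid','top')[:1]:
    p=P[m['mask']]
    for a,b in [(.047,.058),(.077,.088)]:
        s=p[(p[:,2]>a)&(p[:,2]<b)]; print(len(s),s.mean(0),cv2.minAreaRect((s[:,:2]*1000).astype(np.float32)))
E
```

```text
t 6.95 p [ 0.505  -0.2273  0.1639] yaw 25.98 tilt axis [-0.0008  0.0005 -1.    ] F [-0.5  1.1 -0.1] w 0.0624
turn z total -0.0001 shift total [-0.002  0.01   4.696] shift before turn [-0.002  0.01   4.696]
lid 0.84 [221.5, 108.2, 293.8, 245.1] 9344
  z 0.047 0.058 8588 [ 0.5088 -0.2239  0.0526] ((504.537109375, -225.98654174804688), (127.9800033569336, 66.54304504394531), 25.886489868164062)
  z 0.077 0.088 620 [ 0.5055 -0.2255  0.0824] ((505.2287902832031, -225.69003295898438), (22.613611221313477, 22.507108688354492), 26.95917320251465)
{'vfov': 65.70646984690485, 'cx': 258.40262898898527, 'cy': 186.68401268585583, 'xyz': array([ 0.57  , -0.196 ,  0.3171]), 'rotation': array([ 0.1193,  0.8394, -0.525 , -0.0747])}
250 [ 0.5344 -0.2111  0.0526] ((504.06292724609375, -218.63275146484375), (129.90403747558594, 62.581146240234375), 15.361713409423828)
0 [nan nan nan] ((0.0, 0.0), (0.0, 0.0), 0.0)<stdin>:9: RuntimeWarning: Mean of empty slice.
  ret = um.true_divide(
```

View pics/w2.png

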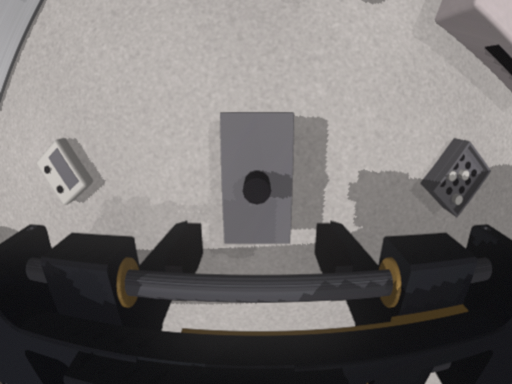

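```bash
python3 - <<'E'
from look import *
P=np.load('w2.npz')['P']; o=ctrl.get_obs(); M=quatR(o['orientation']); p=o['position']
L=(P-p)@M   # in tool frame
for v in range(215,285,6):
    print(v,[(u,*(L[v,u]*1000).round(0)) for u in (175,195,325,345)])
E
```

```text
215 [(175, np.float64(-54.0), np.float64(-98.0), np.float64(164.0)), (195, np.float64(-54.0), np.float64(-73.0), np.float64(163.0)), (325, np.float64(-54.0), np.float64(77.0), np.float64(163.0)), (345, np.float64(-54.0), np.float64(102.0), np.float64(163.0))]
221 [(175, np.float64(-62.0), np.float64(-99.0), np.float64(164.0)), (195, np.float64(-62.0), np.float64(-74.0), np.float64(164.0)), (325, np.float64(-62.0), np.float64(78.0), np.float64(163.0)), (345, np.float64(-62.0), np.float64(103.0), np.float64(163.0))]
227 [(175, np.float64(11.0), np.float64(-43.0), np.float64(-16.0)), (195, np.float64(10.0), np.float64(-33.0), np.float64(-13.0)), (325, np.float64(9.0), np.float64(35.0), np.float64(-12.0)), (345, np.float64(11.0), np.float64(45.0), np.float64(-16.0))]
233 [(175, np.float64(11.0), np.float64(-41.0), np.float64(-23.0)), (195, np.float64(10.0), np.float64(-32.0), np.float64(-20.0)), (325, np.float64(9.0), np.float64(33.0), np.float64(-20.0)), (345, np.float64(11.0), np.float64(43.0), np.float64(-24.0))]
239 [(175, np.float64(10.0), np.float64(-39.0), np.float64(-29.0)), (195
[... 1255 characters left out ...]
0)), (195, np.float64(-7.0), np.float64(-32.0), np.float64(-28.0)), (325, np.float64(-4.0), np.float64(32.0), np.float64(-33.0)), (345, np.float64(8.0), np.float64(35.0), np.float64(-52.0))]
275 [(175, np.float64(27.0), np.float64(-23.0), np.float64(-85.0)), (195, np.float64(27.0), np.float64(-17.0), np.float64(-84.0)), (325, np.float64(27.0), np.float64(19.0), np.float64(-84.0)), (345, np.float64(27.0), np.float64(24.0), np.float64(-85.0))]
281 [(175, np.float64(25.0), np.float64(-23.0), np.float64(-86.0)), (195, np.float64(26.0), np.float64(-17.0), np.float64(-87.0)), (325, np.float64(27.0), np.float64(18.0), np.float64(-87.0)), (345, np.float64(26.0), np.float64(24.0), np.float64(-87.0))]
```

```bash
python3 - <<'E'
from look import *
o=ctrl.get_obs(); M=quatR(o['orientation'])
for n,p in [('w1',[.4903,-.2443,.1643]),('w2',o['position'])]:
    L=(np.load(n+'.npz')['P']-p)@M
    s=L[(L[...,2]<.03)&(L[...,2]>-.06)&(abs(L[...,0])<.03)&(abs(L[...,1])<.07)]
    for sg in (-1,1):
        q=s[s[:,1]*sg>0]; print(n,sg,len(q),np.sort(q[:,2])[-40::6].round(4), q[q[:,2]>np.percentile(q[:,2],95)].mean(0))
im,d=ctrl.get_image('side'); P=cloud('side',d); L=(P-o['position'])@M
s=L[(L[...,2]<.05)&(L[...,2]>-.06)&(abs(L[...,0])<.04)&(abs(L[...,1])<.08)]
print('side',len(s)); 
if len(s): print(np.sort(s[:,2])[-60::6].round(4))
E
```

```text
w1 -1 2430 [-0.0087 -0.0084 -0.0082 -0.008  -0.0078 -0.0074 -0.0071] [ 0.0049 -0.0467 -0.0093]
w1 1 2435 [-0.0087 -0.0085 -0.0083 -0.008  -0.0078 -0.0076 -0.0072] [ 0.0044  0.0469 -0.0092]
w2 -1 2348 [-0.0086 -0.0083 -0.0079 -0.0077 -0.0075 -0.0071 -0.0064] [ 0.0064 -0.0345 -0.0091]
w2 1 2353 [-0.0083 -0.0081 -0.0079 -0.0076 -0.0074 -0.0072 -0.0068] [ 0.0057  0.0345 -0.009 ]
side 97
[-0.0377 -0.0338 -0.0306 -0.0292 -0.0258 -0.0218 -0.0188 -0.0152 -0.0121
 -0.0069]
```

>>> servo_tool:
  claw: -1
  targets:
    - {"dp": [0.03,-0.05,0.5],"angular": [0,0,0]}
    - {"dp": [0,0,0.9],"angular": [0,0,0]}
    - {"dp": [0,0,0.9],"angular": [0,0,0]}
    - {"dp": [0,0,0.9],"angular": [0,0,0]}
    - {"dp": [0,0,0.8],"angular": [0,0,0]}
    - {"dp": [0,0,0.6],"angular": [0,0,0]}
    - {"dp": [0,0,0.3],"angular": [0,0,0]}
    - {"dp": [0,0,0],"angular": [0,0,0]}

```text
time: 8.05
position: [0.5051, -0.2261, 0.0657]
orientation: [-0.0, 0.974, 0.225, -0.0]
force: [0.4, 0.7, -0.2]
gripper_width: 0.0882
```

>>> servo_tool:
  targets:
    - {"dp": [0,0,0.1],"angular": [0,0,0]}
    - {"dp": [0,0,0.1],"angular": [0,0,0]}
    - {"dp": [0,0,0],"angular": [0,0,0]}

```text
time: 8.35
position: [0.5053, -0.2263, 0.0625]
orientation: [0.0, 0.974, 0.225, 0.0]
force: [0.5, 0.1, -0.4]
gripper_width: 0.0881
```

>>> servo_tool:
  targets:
    - {"dp": [0,0,0.3],"angular": [0,0,0]}
    - {"dp": [0,0,0.3],"angular": [0,0,0]}
    - {"dp": [0,0,0],"angular": [0,0,0]}

```text
time: 8.65
position: [0.5049, -0.226, 0.0494]
orientation: [-0.001, 0.974, 0.225, -0.001]
force: [-0.3, -0.3, 0.2]
gripper_width: 0.0885
```

>>> servo_tool:
  claw: 1
  targets:
    - {"dp": [0,0,0],"angular": [0,0,0]}
    - {"dp": [0,0,0],"angular": [0,0,0]}
    - {"dp": [0,0,0],"angular": [0,0,0]}
    - {"dp": [0,0,0],"angular": [0,0,0]}
    - {"dp": [0,0,0],"angular": [0,0,0]}
    - {"dp": [0,0,0],"angular": [0,0,0]}
    - {"dp": [0,0,0],"angular": [0,0,0]}
    - {"dp": [0,0,0],"angular": [0,0,0]}
    - {"dp": [0,0,0],"angular": [0,0,0]}
    - {"dp": [0,0,0],"angular": [0,0,0]}
    - {"dp": [0,0,0],"angular": [0,0,0]}
    - {"dp": [0,0,0],"angular": [0,0,0]}

```text
time: 9.85
position: [0.5053, -0.2263, 0.0504]
orientation: [0.0, 0.974, 0.225, -0.0]
force: [0.4, 0.1, -0.3]
gripper_width: 0.0231
```

>>> servo_tool:
  targets:
    - {"dp": [0,0,-0.1],"angular": [0,0,0]}
    - {"dp": [0,0,-0.25],"angular": [0,0,0]}
    - {"dp": [0,0,-0.4],"angular": [0,0,0]}
    - {"dp": [0,0,-0.5],"angular": [0,0,0]}
    - {"dp": [0,0,-0.5],"angular": [0,0,0]}
    - {"dp": [0,0,-0.5],"angular": [0,0,0]}
    - {"dp": [0,0,-0.25],"angular": [0,0,0]}
    - {"dp": [0,0,0],"angular": [0,0,0]}
    - {"dp": [0,0,0],"angular": [0,0,0]}

```text
time: 10.75
position: [0.5051, -0.2262, 0.1002]
orientation: [-0.0, 0.974, 0.225, -0.0]
force: [-0.7, -1.1, -0.5]
gripper_width: 0.0232
```

```bash
python3 - <<'E'
from look import *
go(.40,-.36,.1,26)
look('w3',['lid','rack'],[.047,.082,.09],[.06,.09,.12])
E
```

```text
t 10.75 p [ 0.5051 -0.2262  0.1002] yaw 25.98 tilt axis [-0.0003  0.0002 -1.    ] F [-0.7 -1.1 -0.5] w 0.0232
turn z total -0.0001 shift total [-7.658  3.707  0.011] shift before turn [-7.656  3.71   0.011]
lid 0.68 [194.3, 115.7, 323.2, 319.1] 16731
  z 0.09 0.12 14862 [ 0.5287 -0.2148  0.1025] ((504.65338134765625, -226.47071838378906), (128.4361572265625, 66.31004333496094), 25.822006225585938)
rack 0.55 [2.5, 148.2, 65.6, 225.1] 2774
```

>>> servo_tool:
  targets:
    - {"dp": [-0.5,0.24,0],"angular": [0,0,0]}
    - {"dp": [-0.9,0.44,0],"angular": [0,0,0]}
    - {"dp": [-0.9,0.44,0],"angular": [0,0,0]}
    - {"dp": [-0.9,0.44,0],"angular": [0,0,0]}
    - {"dp": [-0.9,0.44,0],"angular": [0,0,0]}
    - {"dp": [-0.9,0.44,0],"angular": [0,0,0]}
    - {"dp": [-0.9,0.44,0],"angular": [0,0,0]}
    - {"dp": [-0.9,0.44,0],"angular": [0,0,0]}
    - {"dp": [-0.6,0.3,0],"angular": [0,0,0]}
    - {"dp": [-0.25,0.1,0],"angular": [0,0,0]}
    - {"dp": [0,0,0],"angular": [0,0,0]}
    - {"dp": [0,0,0],"angular": [0,0,0]}

```text
time: 12.1
position: [0.4005, -0.3598, 0.1003]
orientation: [-0.0, 0.974, 0.225, 0.0]
force: [0.4, 0.2, -0.9]
gripper_width: 0.0232
```

>>> servo_tool:
  targets:
    - {"dp": [0,0,0.3],"angular": [0,0,0]}
    - {"dp": [0,0,0.7],"angular": [0,0,0]}
    - {"dp": [0,0,0.7],"angular": [0,0,0]}
    - {"dp": [0,0,0.7],"angular": [0,0,0]}
    - {"dp": [0,0,0.7],"angular": [0,0,0]}
    - {"dp": [0,0,0.5],"angular": [0,0,0]}
    - {"dp": [0,0,0.3],"angular": [0,0,0]}
    - {"dp": [0,0,0.2],"angular": [0,0,0]}
    - {"dp": [0,0,0.15],"angular": [0,0,0]}
    - {"dp": [0,0,0.1],"angular": [0,0,0]}
    - {"dp": [0,0,0],"angular": [0,0,0]}
    - {"dp": [0,0,0],"angular": [0,0,0]}

```text
time: 13.3
position: [0.4004, -0.3603, 0.0136]
orientation: [0.0, 0.974, 0.225, 0.0]
force: [0.3, -0.1, -1.9]
gripper_width: 0.0231
```

>>> servo_tool:
  targets:
    - {"dp": [0,0,0.05],"angular": [0,0,0]}
    - {"dp": [0,0,0.05],"angular": [0,0,0]}
    - {"dp": [0,0,0.03],"angular": [0,0,0]}
    - {"dp": [0,0,0],"angular": [0,0,0]}

```text
time: 13.7
position: [0.4004, -0.3603, 0.0113]
orientation: [0.0, 0.974, 0.225, 0.0]
force: [-1.1, 0.7, 4.3]
gripper_width: 0.0233
```

Contact (4.3 N up). Release and rise.

>>> servo_tool:
  claw: -1
  targets:
    - {"dp": [0,0,0],"angular": [0,0,0]}
    - {"dp": [0,0,0],"angular": [0,0,0]}
    - {"dp": [0,0,0],"angular": [0,0,0]}
    - {"dp": [0,0,0],"angular": [0,0,0]}
    - {"dp": [0,0,-0.2],"angular": [0,0,0]}
    - {"dp": [0,0,-0.5],"angular": [0,0,0]}
    - {"dp": [0,0,-0.8],"angular": [0,0,0]}
    - {"dp": [0,0,-0.9],"angular": [0,0,0]}
    - {"dp": [0,0,-0.9],"angular": [0,0,0]}
    - {"dp": [0,0,-0.9],"angular": [0,0,0]}
    - {"dp": [0,0,-0.9],"angular": [0,0,0]}
    - {"dp": [0,0,-0.9],"angular": [0,0,0]}

```text
time: 14.9
position: [0.4003, -0.3601, 0.1324]
orientation: [0.0, 0.974, 0.225, 0.0]
force: [0.6, -0.2, -0.6]
gripper_width: 0.0883
```

```bash
python3 - <<'E'
from look import *
go(.5046,-.2265,.14,25.9)
look('w4',['lid','rack'],[.008,.036,.04],[.021,.05,.06])
E
```

```text
t 14.9 p [ 0.4003 -0.3601  0.1324] yaw 25.98 tilt axis [ 0.0005 -0.0007 -1.    ] F [ 0.6 -0.2 -0.6] w 0.0883
turn z total 0.0002 shift total [ 7.61  -3.732 -0.382] shift before turn [ 7.615 -3.721 -0.382]
lid 0.83 [223.7, 110.1, 295.5, 241.9] 8883
  z 0.008 0.021 8160 [ 0.405  -0.3603  0.0163] ((400.87567138671875, -362.3941650390625), (127.77240753173828, 66.59251403808594), 25.997684478759766)
  z 0.036 0.05 616 [ 0.4025 -0.3613  0.0456] ((401.5943298339844, -361.749755859375), (22.63590431213379, 22.801424026489258), 70.47987365722656)
  z 0.04 0.06 588 [ 0.4022 -0.3615  0.046 ] ((401.5943298339844, -361.749755859375), (22.63590431213379, 22.801424026489258), 70.47987365722656)
rack 0.84 [133.5, 0.0, 209.8, 86.1] 6225
  z 0.008 0.021 244 [ 0.49   -0.2602  0.0141] ((485.1288146972656, -258.95062255859375), (44.39878845214844, 96.06768798828125), 81.98478698730469)
  z 0.036 0.05 4810 [ 0.4848 -0.2369  0.0433] ((486.59234619140625, -236.57371520996094), (78.60417938232422, 56.8875732421875), 25.936288833618164)
  z 0.04 0.06 3877 [ 0.483  -0.2387  0.0468] ((485.8988952636719, -236.90406799316406), (77.05217742919922, 56.87411880493164), 25.956125259399414)
```

View pics/w4.png

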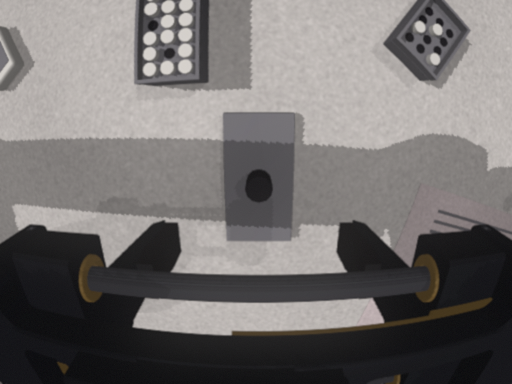

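>>> servo_tool:
  targets:
    - {"dp": [0.6,-0.29,-0.1],"angular": [0,0,0]}
    - {"dp": [0.9,-0.44,-0.1],"angular": [0,0,0]}
    - {"dp": [0.9,-0.44,-0.1],"angular": [0,0,0]}
    - {"dp": [0.9,-0.44,-0.1],"angular": [0,0,0]}
    - {"dp": [0.9,-0.44,0],"angular": [0,0,0]}
    - {"dp": [0.9,-0.44,0],"angular": [0,0,0]}
    - {"dp": [0.9,-0.44,0],"angular": [0,0,0]}
    - {"dp": [0.9,-0.44,0],"angular": [0,0,0]}
    - {"dp": [0.7,-0.35,0],"angular": [0,0,0]}
    - {"dp": [0,0,0],"angular": [0,0,0]}

```text
time: 16.05
position: [0.5051, -0.2248, 0.1381]
orientation: [-0.001, 0.974, 0.226, -0.0]
force: [0.6, -0.5, 0.3]
gripper_width: 0.088
```

```bash
python3 - <<'E'
from look import *
P=np.load('w4.npz')['P']; s=P[112:240,226:292].reshape(-1,3); s=s[(abs(s[:,2]-.0165)<.006)]
A=np.c_[s[:,:2],np.ones(len(s))]; print('lid plane',np.linalg.lstsq(A,s[:,2],rcond=None)[0])
s=P[150:200,310:345].reshape(-1,3); print('bench z',np.nanmedian(s[:,2]))
look('w5',['rack'],[.04,],[.056])
go(.5046,-.2265,.03,25.9)
E
```

```text
lid plane [ 0.0024 -0.0039  0.014 ]
bench z 0.003676527833776172
rack 0.91 [225.1, 117.8, 296.5, 251.0] 8531
  z 0.04 0.056 4772 [ 0.5043 -0.227   0.0454] ((503.29998779296875, -227.2667236328125), (118.16612243652344, 56.368064880371094), 25.85654640197754)
t 16.15 p [ 0.5043 -0.2266  0.1384] yaw 26.02 tilt axis [-0.0007  0.0002 -1.    ] F [-0.3  0.5  0.4] w 0.088
turn z total 0.0003 shift total [0.019 0.008 5.42 ] shift before turn [0.019 0.008 5.42 ]
```

>>> servo_tool:
  targets:
    - {"dp": [-0.06,0.01,0.5],"angular": [0,0,0.0004]}
    - {"dp": [0,0,0.9],"angular": [0,0,0]}
    - {"dp": [0,0,0.9],"angular": [0,0,0]}
    - {"dp": [0,0,0.9],"angular": [0,0,0]}
    - {"dp": [0,0,0.8],"angular": [0,0,0]}
    - {"dp": [0,0,0.7],"angular": [0,0,0]}
    - {"dp": [0,0,0.6],"angular": [0,0,0]}
    - {"dp": [0,0,0.5],"angular": [0,0,0]}
    - {"dp": [0,0,0.3],"angular": [0,0,0]}
    - {"dp": [0,0,0.15],"angular": [0,0,0]}
    - {"dp": [0,0,0],"angular": [0,0,0]}
    - {"dp": [0,0,0],"angular": [0,0,0]}

```text
time: 17.35
position: [0.5036, -0.2276, 0.0141]
orientation: [0.0, 0.975, 0.224, 0.0]
force: [-0.8, -0.2, -0.5]
gripper_width: 0.0883
```

>>> servo_tool:
  claw: 1
  targets:
    - {"dp": [0,0,0],"angular": [0,0,0]}
    - {"dp": [0,0,0],"angular": [0,0,0]}
    - {"dp": [0,0,0],"angular": [0,0,0]}
    - {"dp": [0,0,0],"angular": [0,0,0]}
    - {"dp": [0,0,0],"angular": [0,0,0]}
    - {"dp": [0,0,0],"angular": [0,0,0]}
    - {"dp": [0,0,0],"angular": [0,0,0]}
    - {"dp": [0,0,0],"angular": [0,0,0]}

```text
time: 18.15
position: [0.5033, -0.2273, 0.0138]
orientation: [-0.0, 0.975, 0.224, -0.0]
force: [-0.3, 1.0, 3.0]
gripper_width: 0.0559
```

>>> servo_tool:
  targets:
    - {"dp": [0,0,-0.1],"angular": [0,0,0]}
    - {"dp": [0,0,-0.3],"angular": [0,0,0]}
    - {"dp": [0,0,-0.5],"angular": [0,0,0]}
    - {"dp": [0,0,-0.6],"angular": [0,0,0]}
    - {"dp": [0,0,-0.6],"angular": [0,0,0]}
    - {"dp": [0,0,-0.6],"angular": [0,0,0]}
    - {"dp": [0,0,-0.3],"angular": [0,0,0]}
    - {"dp": [0,0,0],"angular": [0,0,0]}
    - {"dp": [0,0,0],"angular": [0,0,0]}

```text
time: 19.05
position: [0.5032, -0.2273, 0.0736]
orientation: [-0.0, 0.975, 0.224, -0.0]
force: [-0.5, -0.7, -3.2]
gripper_width: 0.056
```

```bash
python3 - <<'E'
from look import *
look('w6',['rack'],[.09,],[.12])
go(.525,.195,.0738,-7.6)
E
```

```text
rack 0.91 [187.9, 124.9, 325.9, 333.0] 21779
  z 0.09 0.12 21314 [ 0.5208 -0.2189  0.1014] ((506.1727294921875, -226.02825927734375), (113.21197509765625, 56.407752990722656), 25.898691177368164)
t 19.15 p [ 0.5031 -0.2273  0.0732] yaw 25.83 tilt axis [-0.0009  0.0007 -1.    ] F [-0.8  0.4 -3.7] w 0.0554
turn z total 0.0929 shift total [ -1.708 -21.073  -0.007] shift before turn [ 10.184 -18.528  -0.015]
```

>>> servo_tool:
  targets:
    - {"dp": [0,0,0],"angular": [0,0,0.009]}
    - {"dp": [0,0,0],"angular": [0,0,0.015]}
    - {"dp": [0,0,0],"angular": [0,0,0.015]}
    - {"dp": [0,0,0],"angular": [0,0,0.015]}
    - {"dp": [0,0,0],"angular": [0,0,0.015]}
    - {"dp": [0,0,0],"angular": [0,0,0.015]}
    - {"dp": [0,0,0],"angular": [0,0,0.0089]}
    - {"dp": [-0.03,-0.4,0],"angular": [0,0,0]}
    - {"dp": [-0.06,-0.7,0],"angular": [0,0,0]}
    - {"dp": [-0.08,-0.95,0],"angular": [0,0,0]}
    - {"dp": [-0.08,-0.95,0],"angular": [0,0,0]}
    - {"dp": [-0.08,-0.95,0],"angular": [0,0,0]}

```text
time: 20.35
position: [0.5071, -0.1463, 0.0736]
orientation: [-0.0, 0.998, -0.065, -0.0]
force: [0.4, 0.2, -3.1]
gripper_width: 0.0554
```

>>> servo_tool:
  targets:
    - {"dp": [-0.08,-0.95,0],"angular": [0,0,0]}
    - {"dp": [-0.08,-0.95,0],"angular": [0,0,0]}
    - {"dp": [-0.08,-0.95,0],"angular": [0,0,0]}
    - {"dp": [-0.08,-0.95,0],"angular": [0,0,0]}
    - {"dp": [-0.08,-0.95,0],"angular": [0,0,0]}
    - {"dp": [-0.08,-0.95,0],"angular": [0,0,0]}
    - {"dp": [-0.08,-0.95,0],"angular": [0,0,0]}
    - {"dp": [-0.08,-0.95,0],"angular": [0,0,0]}
    - {"dp": [-0.08,-0.95,0],"angular": [0,0,0]}
    - {"dp": [-0.08,-0.95,0],"angular": [0,0,0]}
    - {"dp": [-0.08,-0.95,0],"angular": [0,0,0]}
    - {"dp": [-0.08,-0.95,0],"angular": [0,0,0]}

```text
time: 21.55
position: [0.5177, 0.0821, 0.0737]
orientation: [-0.0, 0.998, -0.065, -0.0]
force: [-0.3, -0.3, -3.3]
gripper_width: 0.0559
```

>>> servo_tool:
  targets:
    - {"dp": [-0.08,-0.95,0],"angular": [0,0,0]}
    - {"dp": [-0.08,-0.95,0],"angular": [0,0,0]}
    - {"dp": [-0.08,-0.95,0],"angular": [0,0,0]}
    - {"dp": [-0.06,-0.75,0],"angular": [0,0,0]}
    - {"dp": [-0.03,-0.35,0],"angular": [0,0,0]}
    - {"dp": [0,0,0],"angular": [0,0,0]}
    - {"dp": [0,0,0],"angular": [0,0,0]}

```text
time: 22.25
position: [0.5222, 0.1592, 0.0737]
orientation: [0.0, 0.998, -0.066, -0.0]
force: [0.8, 0.0, -3.8]
gripper_width: 0.0555
```

```bash
cat > fit.py <<'E'
from look import *
def top(tag):
    im,d=ctrl.get_image('top'); P=cloud('top',d); save(tag+'.png',im); np.savez(tag+'.npz',P=P,im=im)
    for q in ['plate','long_stop','short_stop','rack']:
        for m in ctrl.masks_of(q,'top')[:2]:
            p=P[m['mask']]; p=p[~np.isnan(p[:,0])]
            z0=.11 if q=='rack' else .03
            p=p[(p[:,2]<z0)&(p[:,0]>.4)]
            if len(p)>10: print(q,round(m['confidence'],2),np.round(m['rect']),p.mean(0),cv2.minAreaRect((p[:,:2]*1000).astype(np.float32)))
E
python3 - <<'E'
from fit import *
go(.5355,.2102,.0738,-7.6)
look('w7',['rack','plate','long_stop','short_stop'],[.003,.015,.09],[.015,.03,.12])
E
```

```text
t 22.25 p [0.5222 0.1592 0.0737] yaw -7.59 tilt axis [-0.0003 -0.0002 -1.    ] F [ 0.8  0.  -3.8] w 0.0555
turn z total 0.0 shift total [ 0.32  -2.616 -0.007] shift before turn [ 0.32  -2.616 -0.007]
rack 0.78 [189.4, 126.3, 328.6, 332.2] 22309
  z 0.003 0.015 105 [0.5721 0.1709 0.0085] ((559.1293334960938, 185.6143798828125), (44.71150207519531, 106.66229248046875), 38.51054000854492)
  z 0.09 0.12 21528 [0.5416 0.1565 0.1018] ((525.7448120117188, 159.19845581054688), (64.40628051757812, 113.08428955078125), 82.37992858886719)
plate 0.65 [123.3, 78.0, 294.6, 264.0] 14100
  z 0.003 0.015 10386 [0.5754 0.2048 0.0087] ((549.2421875, 195.181884765625), (130.41062927246094, 134.1161651611328), 81.94927978515625)
  z 0.015 0.03 3693 [0.568  0.2154 0.0205] ((563.0782470703125, 222.70301818847656), (69.50585174560547, 160.59002685546875), 43.99507522583008)
long_stop 0.68 [131.7, 130.7, 159.6, 263.0] 2220
  z 0.003 0.015 341 [0.542  0.2416 0.0121] ((539.6680908203125, 250.1100311279297), (18.30661392211914, 98.36880493164062), 82.14005279541016)
  z 0.015 0.03 1878 [0.5409 0.2463 0.0202] ((535.1119995117188, 248.27841186523438), (13.446966171264648, 106.87376403808594), 82.17410278320312)
short_stop 0.77 [162.5, 93.4, 263.8, 113.5] 1625
  z 0.003 0.015 35 [0.5933 0.168  0.0086] ((597.3511962890625, 180.20111083984375), (70.20978546142578, 14.006028175354004), 82.45419311523438)
  z 0.015 0.03 1590 [0.5975 0.1803 0.0207] ((597.5589599609375, 181.10488891601562), (70.24053955078125, 12.171350479125977), 82.33527374267578)
```

View pics/w7.png

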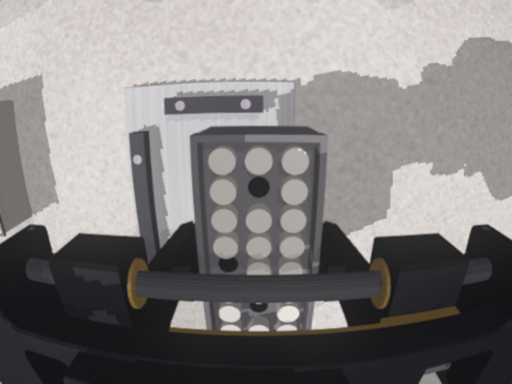

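>>> servo_tool:
  targets:
    - {"dp": [-0.01,-0.3,0],"angular": [0,0,0.0002]}
    - {"dp": [-0.02,-0.5,0],"angular": [0,0,0]}
    - {"dp": [-0.02,-0.6,0],"angular": [0,0,0]}
    - {"dp": [-0.01,-0.6,0],"angular": [0,0,0]}
    - {"dp": [0,-0.385,0],"angular": [0,0,0]}
    - {"dp": [0,0,0.3],"angular": [0,0,0]}
    - {"dp": [0,0,0.6],"angular": [0,0,0]}
    - {"dp": [0,0,0.6],"angular": [0,0,0]}
    - {"dp": [0,0,0.5],"angular": [0,0,0]}
    - {"dp": [0,0,0.3],"angular": [0,0,0]}
    - {"dp": [0,0,0.1],"angular": [0,0,0]}
    - {"dp": [0,0,0],"angular": [0,0,0]}

```text
time: 23.7
position: [0.5276, 0.2068, 0.0255]
orientation: [0.0, 0.998, -0.067, -0.0]
force: [-0.1, -0.3, -2.4]
gripper_width: 0.0557
```

>>> servo_tool:
  targets:
    - {"dp": [0,0,0.05],"angular": [0,0,0]}
    - {"dp": [0,0,0.05],"angular": [0,0,0]}
    - {"dp": [0,0,0.05],"angular": [0,0,0]}
    - {"dp": [0,0,0],"angular": [0,0,0]}

```text
time: 24.1
position: [0.5275, 0.2069, 0.0228]
orientation: [-0.0, 0.998, -0.067, 0.0]
force: [0.6, 0.5, -3.1]
gripper_width: 0.0561
```

>>> servo_tool:
  targets:
    - {"dp": [0,0,0.04],"angular": [0,0,0]}
    - {"dp": [0,0,0.03],"angular": [0,0,0]}
    - {"dp": [0,0,0],"angular": [0,0,0]}
    - {"dp": [0,0,0],"angular": [0,0,0]}

```text
time: 24.5
position: [0.5276, 0.2069, 0.0218]
orientation: [-0.0, 0.998, -0.067, 0.0]
force: [-2.0, -1.0, 5.2]
gripper_width: 0.0558
```

>>> servo_tool:
  targets:
    - {"dp": [0,-0.05,-0.02],"angular": [0,0,0]}
    - {"dp": [0,-0.05,0],"angular": [0,0,0]}
    - {"dp": [0,-0.05,0],"angular": [0,0,0]}
    - {"dp": [0,-0.05,0],"angular": [0,0,0]}
    - {"dp": [0,-0.05,0],"angular": [0,0,0]}
    - {"dp": [0,-0.05,0],"angular": [0,0,0]}
    - {"dp": [0,0,0],"angular": [0,0,0]}

```text
time: 25.2
position: [0.5285, 0.213, 0.0218]
orientation: [-0.0, 0.998, -0.067, 0.0]
force: [-0.8, -2.6, 3.0]
gripper_width: 0.0558
```

>>> servo_tool:
  targets:
    - {"dp": [0,-0.05,0],"angular": [0,0,0]}
    - {"dp": [0,0,0],"angular": [0,0,0]}

```text
time: 25.4
position: [0.5286, 0.2139, 0.0218]
orientation: [-0.0, 0.998, -0.067, 0.0]
force: [-0.2, -2.1, 3.8]
gripper_width: 0.0555
```

>>> servo_tool:
  targets:
    - {"dp": [0,-0.05,0],"angular": [0,0,0]}
    - {"dp": [0,0,0],"angular": [0,0,0]}

```text
time: 25.6
position: [0.5287, 0.2149, 0.0218]
orientation: [-0.0, 0.998, -0.067, 0.0]
force: [-0.6, -2.8, 4.7]
gripper_width: 0.056
```

>>> servo_tool:
  targets:
    - {"dp": [0,-0.05,0],"angular": [0,0,0]}
    - {"dp": [0,0,0],"angular": [0,0,0]}

```text
time: 25.8
position: [0.5287, 0.2151, 0.0218]
orientation: [0.001, 0.998, -0.067, -0.0]
force: [-1.0, -7.7, 5.7]
gripper_width: 0.0554
```

>>> servo_tool:
  targets:
    - {"dp": [0,-0.05,0],"angular": [0,0,0]}
    - {"dp": [0,0,0],"angular": [0,0,0]}

```text
time: 26.0
position: [0.5286, 0.2153, 0.0219]
orientation: [0.001, 0.998, -0.067, -0.001]
force: [-2.1, -13.1, 7.4]
gripper_width: 0.0556
```

>>> servo_tool:
  targets:
    - {"dp": [0.05,0,0],"angular": [0,0,0]}
    - {"dp": [0.05,0,0],"angular": [0,0,0]}
    - {"dp": [0.05,0,0],"angular": [0,0,0]}
    - {"dp": [0.05,0,0],"angular": [0,0,0]}
    - {"dp": [0.05,0,0],"angular": [0,0,0]}
    - {"dp": [0.05,0,0],"angular": [0,0,0]}
    - {"dp": [0,0,0],"angular": [0,0,0]}

```text
time: 26.7
position: [0.53, 0.2149, 0.0218]
orientation: [0.002, 0.998, -0.067, -0.006]
force: [-21.2, -11.7, 20.2]
gripper_width: 0.0559
```

>>> servo_tool:
  targets:
    - {"dp": [0.05,0,0],"angular": [0,0,0]}
    - {"dp": [0.05,0,0],"angular": [0,0,0]}
    - {"dp": [0,0,0],"angular": [0,0,0]}

```text
time: 27.0
position: [0.5319, 0.2146, 0.0217]
orientation: [0.002, 0.998, -0.067, -0.006]
force: [-21.4, -11.6, 19.6]
gripper_width: 0.0558
```

>>> servo_tool:
  targets:
    - {"dp": [0.05,0,0],"angular": [0,0,0]}
    - {"dp": [0,0,0],"angular": [0,0,0]}

```text
time: 27.2
position: [0.5329, 0.2145, 0.0218]
orientation: [0.002, 0.998, -0.067, -0.006]
force: [-21.7, -11.0, 20.1]
gripper_width: 0.0556
```

>>> servo_tool:
  targets:
    - {"dp": [0,0,-0.04],"angular": [0,0,0]}
    - {"dp": [0,0,-0.03],"angular": [0,0,0]}
    - {"dp": [0,0,0],"angular": [0,0,0]}
    - {"dp": [0,0,0],"angular": [0,0,0]}

```text
time: 27.6
position: [0.5343, 0.2143, 0.0219]
orientation: [0.002, 0.998, -0.067, -0.004]
force: [-10.5, -10.0, 3.9]
gripper_width: 0.056
```

```bash
python3 - <<'E'
from look import *
look('w8',['rack','short_stop','long_stop'],[.015,.045],[.03,.068])
o=ctrl.get_obs(); M=quatR(o['orientation']); go(.5364,.2135,.0218,-7.66)
for n,p,Mm in [('w6',np.array([.5032,-.2273,.0734]),None),('w7',np.array([.5222,.1592,.0737]),None),('w8',o['position'],M)]:
    P=np.load(n+'.npz')['P']; 
    if Mm is None:
        a=np.radians(25.83 if n=='w6' else -7.6); Mm=np.array([[np.cos(a),np.sin(a),0],[np.sin(a),-np.cos(a),0],[0,0,-1]])
    L=(P-p)@Mm; s=L[(abs(L[...,1])<.03)&(L[...,2]<-.018)&(L[...,2]>-.036)&(L[...,0]>.03)&(L[...,0]<.085)]
    print(n,'front rim x, n',len(s),np.percentile(s[:,0],[95,99,100]))
E
```

```text
rack 0.84 [193.3, 126.2, 329.8, 332.9] 21929
  z 0.015 0.03 270 [0.5934 0.2058 0.0219] ((593.452880859375, 206.42166137695312), (52.24803924560547, 0.6965941190719604), 82.27354431152344)
  z 0.045 0.068 16234 [0.5542 0.2114 0.0518] ((538.0194702148438, 213.96853637695312), (56.6664924621582, 112.4236831665039), 82.24095916748047)
short_stop 0.61 [234.9, 100.7, 371.8, 126.4] 2836
  z 0.015 0.03 2755 [0.5975 0.1822 0.0206] ((597.3001098632812, 181.39877319335938), (70.52629852294922, 12.234123229980469), 82.35675048828125)
long_stop 0.95 [182.5, 144.6, 207.0, 332.1] 506
  z 0.015 0.03 502 [0.5465 0.2514 0.0206] ((526.51220703125, 254.03948974609375), (3.986433267593384, 124.9522933959961), 82.16117858886719)
t 27.8 p [0.5343 0.2143 0.0219] yaw -7.68 tilt axis [-0.0091 -0.003  -1.    ] F [-10.5  -9.4   3.8] w 0.056
turn z total -0.0001 shift total [0.109 0.027 0.003] shift before turn [0.109 0.027 0.003]
w6 front rim x, n 9121 [0.0594 0.0596 0.0599]
w7 front rim x, n 9160 [0.0596 0.0599 0.0601]
w8 front rim x, n 9011 [0.0593 0.0595 0.0598]
```

View pics/w8.png

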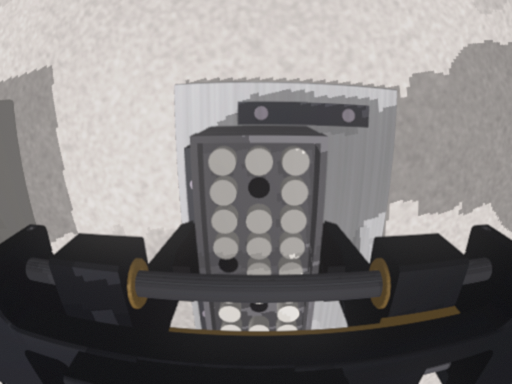

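>>> servo_tool:
  targets:
    - {"dp": [0.05,0,0],"angular": [0,0,0]}
    - {"dp": [0,0,0],"angular": [0,0,0]}
    - {"dp": [0,0,0],"angular": [0,0,0]}

```text
time: 28.1
position: [0.5352, 0.2142, 0.0219]
orientation: [0.002, 0.998, -0.067, -0.005]
force: [-10.8, -10.0, 3.1]
gripper_width: 0.0555
```

>>> servo_tool:
  targets:
    - {"dp": [0.05,0,0],"angular": [0,0,0]}
    - {"dp": [0,0,0],"angular": [0,0,0]}
    - {"dp": [0,0,0],"angular": [0,0,0]}

```text
time: 28.4
position: [0.5357, 0.2142, 0.0219]
orientation: [0.002, 0.998, -0.067, -0.005]
force: [-12.5, -10.1, 5.3]
gripper_width: 0.0558
```

>>> servo_tool:
  targets:
    - {"dp": [0.05,0,0],"angular": [0,0,0]}
    - {"dp": [0,0,0],"angular": [0,0,0]}
    - {"dp": [0,0,0],"angular": [0,0,0]}

```text
time: 28.7
position: [0.5357, 0.2141, 0.0219]
orientation: [0.002, 0.998, -0.067, -0.006]
force: [-17.3, -9.2, 8.5]
gripper_width: 0.0559
```

>>> servo_tool:
  targets:
    - {"dp": [0.04,-0.025,0],"angular": [0,0,0]}
    - {"dp": [0.03,-0.025,-0.01],"angular": [0,0,0]}
    - {"dp": [0,0,0],"angular": [0,0,0]}
    - {"dp": [0,0,0],"angular": [0,0,0]}
    - {"dp": [0,0,0],"angular": [0,0,0]}
    - {"dp": [0,0,0],"angular": [0,0,0]}

```text
time: 29.3
position: [0.5357, 0.2142, 0.0219]
orientation: [0.003, 0.998, -0.067, -0.008]
force: [-23.4, -14.1, 13.0]
gripper_width: 0.0556
```

```bash
python3 - <<'E'
from look import *
look('w9',['rack','short_stop','long_stop'],[.015,.045],[.03,.068])
o=ctrl.get_obs(); go(.5364,.2135,.0218,-7.66)
P=np.load('w9.npz')['P']; s=P[~np.isnan(P[...,0])]
# rim plane: rack-top points
L=(s-o['position'])@quatR(o['orientation']); r=s[(abs(L[:,1])<.028)&(L[:,0]>.02)&(L[:,0]<.06)&(s[:,2]>.052)&(s[:,2]<.07)]
A=np.c_[r[:,:2],np.ones(len(r))]; print('rim plane',len(r),np.linalg.lstsq(A,r[:,2],rcond=None)[0],np.median(r[:,2]))
R_=R.from_euler('z',-7.66,degrees=True).as_matrix()
print('F plate axes',R_.T@o['force'])
im,d=ctrl.get_image('top'); save('top9.png',cv2.resize(im[90:300,60:430],None,fx=2.1,fy=2.1)); P=cloud('top',d)
ref={'bottle':(.7142,.0035),'beaker':(.7452,.1942),'jar':(.7367,-.189),'timer':(.4019,-.0142),'pen':(.4199,.3792),'spare_rack':(.6086,-.4493),'tip_box':(.5907,.4212)}
for q in ref:
    for m in ctrl.masks_of(q,'top')[:1]:
        p=P[m['mask']]; p=p[~np.isnan(p[:,0])]; p=p[abs(p[:,2]-np.median(p[:,2]))<.006]
        print(q,round(m['confidence'],2),np.array(cv2.minAreaRect((p[:,:2]*1000).astype(np.float32))[0])/1000-ref[q])
E
```

```text
rack 0.74 [189.5, 127.4, 329.0, 334.6] 22274
  z 0.015 0.03 250 [0.5903 0.2139 0.0229] ((544.3094482421875, 242.0638427734375), (52.10594940185547, 145.41452026367188), 56.98058319091797)
  z 0.045 0.068 16769 [0.5553 0.2112 0.0517] ((539.3681640625, 213.6302947998047), (59.073917388916016, 113.10889434814453), 81.6864013671875)
short_stop 0.85 [237.2, 100.9, 370.8, 129.7] 2759
  z 0.015 0.03 2700 [0.5977 0.1826 0.0206] ((597.3004150390625, 181.41656494140625), (70.5392074584961, 12.26053237915039), 82.24809265136719)
long_stop 0.75 [181.6, 147.7, 204.7, 327.1] 586
  z 0.015 0.03 544 [0.5486 0.2512 0.0206] ((527.081787109375, 254.12120056152344), (4.173833847045898, 124.07003784179688), 82.0143051147461)
t 29.5 p [0.5357 0.2142 0.0219] yaw -7.67 tilt axis [-0.0163 -0.0047 -0.9999] F [-23.5 -13.8  12.5] w 0.0559
turn z total -0.0 shift total [0.038 0.031 0.006] shift before turn [0.038 0.031 0.006]
rim plane 6008 [ 0.0548 -0.0101  0.0248] 0.05346364749353492
F plate axes [-21.4452 -16.7964  12.5404]
bottle 0.58 [ 0.0021 -0.    ]
beaker 0.84 [ 0.0025 -0.002 ]
jar 0.77 [-0.0002 -0.0006]
timer 0.63 [0.0009 0.0011]
pen 0.53 [-0.0077  0.0003]
spare_rack 0.95 [-0.0008  0.0014]
tip_box 0.73 [0.0002 0.0002]
```

View pics/top9.png

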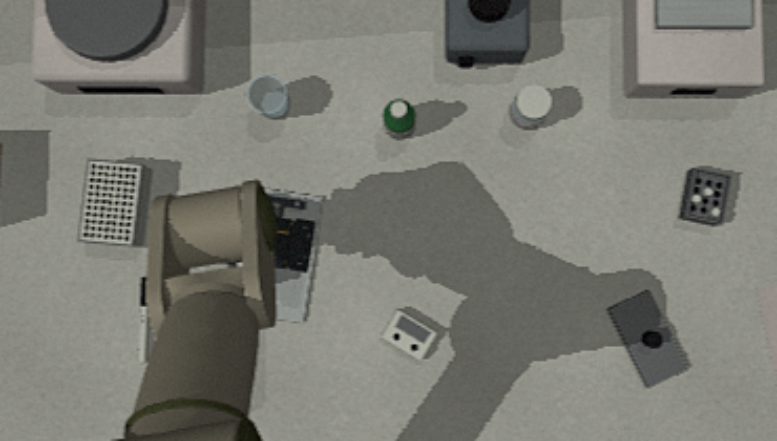

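>>> servo_tool:
  targets:
    - {"dp": [0,0,0],"angular": [0,0.0008,0]}
    - {"dp": [0,0,0],"angular": [0,0.0008,0]}
    - {"dp": [0,0,0],"angular": [0,0.0006,0]}
    - {"dp": [0,0,0],"angular": [0,0,0]}
    - {"dp": [0,0,0],"angular": [0,0,0]}
    - {"dp": [0,0,0],"angular": [0,0,0]}

```text
time: 30.5
position: [0.5359, 0.2142, 0.0218]
orientation: [0.003, 0.998, -0.067, -0.001]
force: [-22.2, -14.7, 11.6]
gripper_width: 0.0559
```

```bash
python3 - <<'E'
from look import *
look('w10',['rack'],[.045],[.068])
o=ctrl.get_obs(); go(.5364,.2135,.0218,-7.66)
R_=R.from_euler('z',-7.66,degrees=True).as_matrix(); print('F plate',R_.T@o['force'])
# rim bands in plate-aligned coordinates about the TCP
for n in ['w9','w10']:
    Q=(np.load(n+'.npz')['P']-[o['position'][0],o['position'][1],0])@R_
    Q=Q[~np.isnan(Q[...,0])]
    for a,b in [(.018,.026),(.026,.034),(.034,.042),(.042,.050),(.050,.058)]:
        s=Q[(Q[:,0]>a)&(Q[:,0]<b)&(abs(Q[:,1])<.03)&(Q[:,2]>.05)&(Q[:,2]<.066)]
        print(n,a,[ (round(float(np.percentile(t[:,2],90)),4),len(t)) for t in (s[s[:,1]<-.02],s[s[:,1]>.02]) if len(t)])
E
```

```text
rack 0.72 [191.2, 127.7, 325.4, 330.9] 21590
  z 0.045 0.068 16139 [0.556  0.2111 0.0518] ((539.6204223632812, 214.26022338867188), (57.21318817138672, 112.21268463134766), 82.22283172607422)
t 30.6 p [0.5359 0.2142 0.0218] yaw -7.68 tilt axis [-0.0025 -0.0064 -1.    ] F [-21.6 -13.8  12.9] w 0.0555
turn z total -0.0 shift total [0.029 0.03  0.002] shift before turn [0.029 0.03  0.002]
F plate [-19.586  -16.5813  12.9459]
w9 0.018 [(0.0575, 186), (0.0571, 200)]
w9 0.026 [(0.0573, 187), (0.0571, 195)]
w9 0.034 [(0.0576, 206), (0.0572, 218)]
w9 0.042 [(0.0575, 219), (0.0571, 230)]
w9 0.05 [(0.0575, 225), (0.0573, 233)]
w10 0.018 [(0.0575, 180), (0.0571, 199)]
w10 0.026 [(0.0576, 192), (0.0572, 202)]
w10 0.034 [(0.0575, 202), (0.0571, 207)]
w10 0.042 [(0.0576, 225), (0.0573, 230)]
w10 0.05 [(0.0575, 220), (0.0572, 231)]
```

>>> servo_tool:
  targets:
    - {"dp": [0,0,-0.03],"angular": [0,0,0]}
    - {"dp": [0.04,-0.03,0],"angular": [0,0,0]}
    - {"dp": [0.04,-0.02,0],"angular": [0,0.0004,0]}
    - {"dp": [0,0,0],"angular": [0,0,0]}
    - {"dp": [0,0,0],"angular": [0,0,0]}
    - {"dp": [0,0,0],"angular": [0,0,0]}
    - {"dp": [0,0,0],"angular": [0,0,0]}

```text
time: 31.3
position: [0.536, 0.2142, 0.0219]
orientation: [0.004, 0.998, -0.067, -0.002]
force: [-27.7, -19.6, 12.8]
gripper_width: 0.0556
```

```bash
python3 - <<'E'
from look import *
look('w11',['rack'],[.045],[.068])
o=ctrl.get_obs(); go(.5364,.2135,.0218,-7.66)
R_=R.from_euler('z',-7.66,degrees=True).as_matrix(); print('F plate',R_.T@o['force'])
Q=(np.load('w11.npz')['P']-[o['position'][0],o['position'][1],0])@R_
Q=Q[~np.isnan(Q[...,0])]
for a,b in [(.018,.026),(.050,.058)]:
    s=Q[(Q[:,0]>a)&(Q[:,0]<b)&(abs(Q[:,1])<.03)&(Q[:,2]>.05)&(Q[:,2]<.066)]
    print(a,[ (round(float(np.percentile(t[:,2],90)),4),len(t)) for t in (s[s[:,1]<-.02],s[s[:,1]>.02]) if len(t)])
E
```

```text
rack 0.95 [190.8, 127.9, 329.7, 330.8] 21741
  z 0.045 0.068 16499 [0.5554 0.2112 0.0517] ((539.6690673828125, 213.98696899414062), (56.553585052490234, 112.26166534423828), 81.99488067626953)
t 31.4 p [0.5359 0.2142 0.0219] yaw -7.68 tilt axis [-0.0044 -0.0084 -1.    ] F [-27.5 -18.4  12.8] w 0.0555
turn z total -0.0001 shift total [0.027 0.032 0.004] shift before turn [0.027 0.032 0.004]
F plate [-24.7993 -21.8541  12.8308]
0.018 [(0.0575, 185), (0.0572, 203)]
0.05 [(0.0575, 217), (0.0573, 224)]
```

>>> servo_tool:
  targets:
    - {"dp": [0.04,0,-0.02],"angular": [0,0.0003,0]}
    - {"dp": [0,0,0],"angular": [0,0,0]}
    - {"dp": [0,0,0],"angular": [0,0,0]}
    - {"dp": [0,0,0],"angular": [0,0,0]}
    - {"dp": [0,0,0],"angular": [0,0,0]}
    - {"dp": [0,0,0],"angular": [0,0,0]}
    - {"dp": [0,0,0],"angular": [0,0,0]}

```text
time: 32.1
position: [0.536, 0.2142, 0.0219]
orientation: [0.004, 0.998, -0.067, -0.002]
force: [-29.2, -17.6, 12.3]
gripper_width: 0.0559
```

```bash
python3 - <<'E'
from h import *
go(.5364,.2135,.0218,-7.66)
R_=R.from_euler('z',-7.66,degrees=True).as_matrix(); print('F plate',R_.T@ctrl.get_obs()['force'])
ctrl.sign_off()
E
```

```text
t 32.1 p [0.536  0.2142 0.0219] yaw -7.67 tilt axis [-0.0043 -0.0086 -1.    ] F [-29.2 -17.6  12.3] w 0.0559
turn z total -0.0 shift total [0.025 0.034 0.007] shift before turn [0.025 0.034 0.007]
F plate [-26.55055513 -21.31615244  12.34182669]
the job is handed in; nothing more can be done
```

The lid is on the free bench, knob up and let go, and the rack sits on the plate in the corner, still held and pressed against both stops. I handed in at 32.1 s.

**Lid:** It lies flat at about (0.40, -0.36). The fitted plane slope was under 0.005 rad.

**Rack:**
- At hand-in the tool was within 1 mm of the estimated seat. Its yaw was -7.67°, against -7.66° measured for the plate.
- The rim looked level in the last picture.
- The wrist force was about 27 N towards the short stop, 21 N towards the long stop and 12 N down. It no longer moved when pushed further.

**Bystanders:** All were within 3 mm of their starts in the last top picture, except the pen. It read 8 mm off, but the arm partly hid it in that view.

**What failed or disagreed:**
- **First lid grasp:** It closed above the knob. The camera depth put the fingertips about 7 mm behind the reported TCP, not the stated 17 mm ahead, so I went lower and the second grasp held.
- **Camera offset:** The top and wrist cameras differed by 3–4 mm in y. I used the wrist camera, and the grasps and stop contacts agreed with it.
- **Stop forces:** The force on each stop was not measured directly. I inferred it from the wrist force less estimated friction, which leaves at worst about 5 N on the short stop (1.5 N needed). I made no such estimate for the long stop.

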